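# Lay the boxed toy down beside the tool case

### The arm

A 6-joint arm with a two-finger parallel gripper is mounted at the origin on the work surface. World frame = base frame: x ahead of the robot, y to its left, z up, the work surface at z = 0. Lengths are in mm, angles in rad, forces in N, time in s.
With the tool pointing down it reaches from about 425 to 950 mm from the base axis. Payload 14.7 kg.
Tool frame: the origin (TCP) lies at the very end of the fingers, on their centre line; the grasp point (between the pads) lies 19 mm behind it; z points along the fingers, y is the line along which they close (so a half turn about z gives the same grasp; the last joint's range is limited). The gripper opens to 85 mm and grips with 20 to 120 N. Pads are 22 mm wide; open, the fingers measure 114 mm over their backs; the gripper's body (76 mm by 85 mm) begins 54 mm behind the grasp point. The pads swing forward as they close: fully open they stand 13 mm farther back than shut.
Start: joints at [1.201, 0.48, 1.596, -0, 1.065, -0.047], TCP at [206.171, 616.43, 231.297] pointing down, gripper open.
Joint ranges: [-2.75, 2.75], [-0.82, 2.05], [0.23, 2.67], [-1.56, 4.7], [0.09, 2.69], [-2.92, 2.92]. Speed limits (rad/s): [1.89, 1.89, 2.39, 3.01, 3.01, 3.01].

### API

Orientations are given as a unit quaternion [x, y, z, w].
In Python, from cell import read_state, snapshot, finish_job gives the robot as it stands.
- The arm moves only by the shell command python3 -m crank 'ROWS'. ROWS is text: rows parted by semicolons, each of 7 numbers parted by spaces: the finger opening in m, from 0 to 0.0854, then the shift along the tool's x, y, z in m, then the turn, a rotation vector about the tool's x, y, z in degrees. In form: fingers x y z ax ay az; .... A call has 1 to 5 rows; each row shifts and turns the commanded pose from where the row before left it, along the tool's axes as they then stand; what a row does not reach is not made up. A row lasts 1/12 s, in which the tool goes at most 41.7 mm and 7.16 degrees, less where a joint would pass 70% of its speed; a pose out of reach is approached as far as the arm can. A call is refused whole if a number of a shift passes 0.0417 or a number of a turn 7.16, either way. A call with a gripper value outside its range is refused whole. The fingers move at their own pace and stop on an object; the grip force is fixed at half the most. Time passes only in rows, so rows that do not move let the fingers close. It gives the time, the measured TCP pose, the force, the opening and the grip force at its end, in the units of the state.
- read_state(): the state, without advancing time (a new reading comes with each control period).
- snapshot(name): name is "scene" or "top" or "wrist"; returns a dict with "img" (420x560x3 uint8, red, green, blue), "z_map" (420x560 float32, mm along the optical axis (not along the pixel's ray), 0 where there is no reading), "camera_matrix" (3x3 intrinsics, pixels), "xyz" and "attitude" of the camera in the world. Camera axes: x right, y down, z forward; pixel columns grow to the right and rows downward; lengths in mm; the calibration is good to about 2 mm. A picture is of the moment at which its call begins.
- finish_job(): hands the job in; it is judged then, once.
The state is a dict: "time": time; "joint_pos": joint angles; "joint_vel": joint speeds; "tau": joint torques, N m; "tool_pos": TCP position; "eef_rot": TCP orientation; "ft_force": force on the tool from outside, world axes, zero at the start; "ft_torque": the same for the moment, N m; "opening": finger opening in mm; "finger_force": force on a finger pad.
Only numpy, scipy, OpenCV 4.12 (cv2) and the standard library are available. Lean on these libraries where they do the work, as an engineer would, in place of code of your own. Each camera call takes 0.05 s, during which the arm holds its last target. There are 200 camera calls.

### The job

At the flea-market table, push over the upright yellow-edged carton towards the open green tool case, so that it drops flat on its back with its picture facing up. Once it lies flat, push it along the table until its top edge rests snug and square against the case's long side. Only push it, never pick it up, and leave the blue carton and everything else where it stands.

Things in the scene. Friction and masses are not known exactly. Their poses are not given: they have to be found in the camera images.
- carton: Upright yellow-edged carton, 100 mm wide (x), 45 thick (y), 180 tall (z), 0.2 to 0.45 kg; origin: centre of its foot. Picture (black with red, white, orange) on the -y face; plain brown back (+y) looks roughly to the case. Pushed near the top of the picture it tips over its back foot edge and past 15 degrees falls by itself; then +y is down, +z towards the case, height 45 mm.
- carton_heel (a point): Middle of the carton's back foot edge (carton frame 0, +22.5 mm, 0), about which it tips; it stays down at the table's surface all through a proper tip.
- carton_top (a point): Centre of the carton's 100 x 45 mm top end (carton frame 0, 0, 180 mm); once it lies down, this end leads towards the case.
- case: Open green tool case, immovable; base tray 400 mm long (x), 270 mm (y), 90 mm high; origin: centre of the tray's underside. The long side to push against is the plain upright face at case y = -135 mm, facing the cartons (outward normal -y). The 45 mm high lid lies folded flat on the other side, out to case y = +425 mm.
- blue_carton: Blue-edged carton of the same size and frame as the yellow-edged one, also upright, with a gap beside it of 40 mm or more along world x; leave it standing. The two may have swapped places.
- drill: Green cordless drill standing on its black battery foot, 130 mm by 75 mm, about 195 mm high; origin: centre of its underside. Leave alone.
- mug: Blue mug, 80 mm across, 95 mm high, beyond the cartons; origin: centre of its underside. Leave alone.
- jar: Amber glass jar with brass cap, 70 mm across, 110 mm high; origin: centre of its underside. Leave alone.
- tape_measure: Yellow tape measure, 70 x 35 x 60 mm; origin: centre of its underside. Leave alone.
There are look-alikes about, which are no part of the job. Leave any grey look-alike of the carton alone.

How it is judged:
By the outcome, as a careful person would: the job done as asked, in the order asked, and still so for the second after the job is handed in, with the robot touching nothing.
It also fails if it takes over 51 s, if anything falls off the work surface, if the arm or the gripper's body presses on something with over 40 N, if the wrist force passes 120 N, or if a joint passes its speed limit or range.

## Working session

There is one attempt and no reset: what is moved stays moved. The work goes in short steps, Python scripts to look and compute and a shell command to move; the robot and the scene stay as the last step left them, time stands still between calls to the robot, and variables do not carry over. Pictures are saved under pics/ and viewed, at most 10 in all, crops included, and the job is handed in when it is done.

```bash
mkdir -p pics; ls
python3 - <<'E'
from cell import *
import cv2,numpy as np
for n in("scene","top"):
    s=snapshot(n);cv2.imwrite(f"pics/{n}0.png",s["img"][:,:,::-1]);np.savez(f"{n}0.npz",**s);print(n,s["xyz"],s["attitude"],s["camera_matrix"])
print(read_state())
E
```

```text
pics
scene [1239.7166889    27.44266198 1144.80508006] [ 0.67222743  0.68515812 -0.20467571 -0.19177199] [[400.07641413   0.         267.62358355]
 [  0.         400.07641413 213.67732572]
 [  0.           0.           1.        ]]
top [ 482.13578408    2.22517299 1211.03410567] [-0.69594873  0.71661787 -0.03408321  0.03086309] [[390.82816711   0.         272.70844665]
 [  0.         390.82816711 212.5543866 ]
 [  0.           0.           1.        ]]
{'time': 0.1, 'joint_pos': array([ 1.20138784e+00,  4.80793288e-01,  1.59678966e+00,  1.62607791e-06,
        1.06509652e+00, -4.66412528e-02]), 'joint_vel': array([-6.17955187e-04, -2.04202826e-03,  9.49431432e-05,  4.69712157e-04,
       -1.71674069e-03,  8.99810454e-04]), 'tau': array([ 3.25422807e-04, -9.52254009e+01, -4.31040251e+01,  1.15808598e-04,
        5.18915287e-03, -8.81880101e-05]), 'tool_pos': array([206.05072666, 616.09954942, 230.72878613]), 'eef_rot': array([ 1.60684363e-01,  9.87005694e-01, -5.31548243e-04, -1.12925109e-04]), 'ft_force': array([ 0.16992321,  0.28052172, -0.70096345]), 'ft_torque': array([-0.00888219,  0.0312832 ,  0.02160477]), 'finger_force': 0.0, 'opening': 85.31664358580612}
```

View pics/scene0.png

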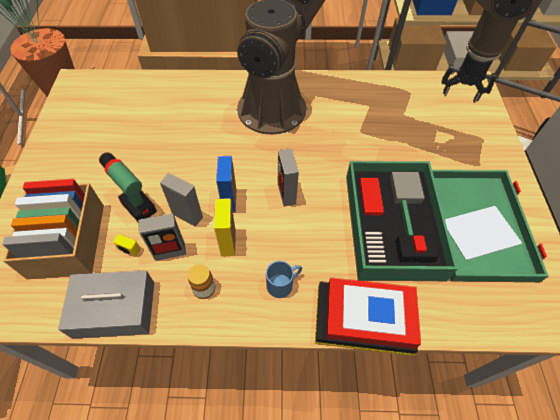

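View pics/top0.png

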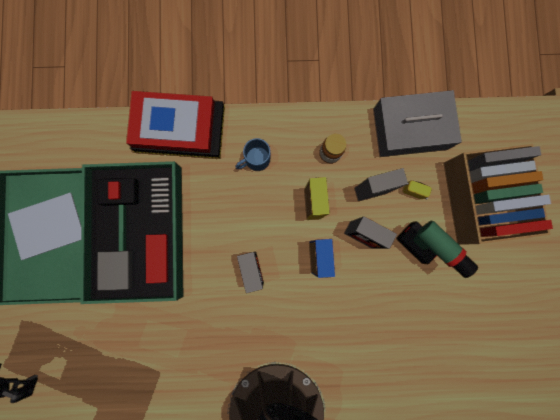

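The scene view shows the yellow carton at (225,225), the blue one at (226,178), grey look-alikes at (182,198), (161,237) and (288,177), and the case tray at (400,220). In the top view, yellow is at (318,197), blue at (325,258) and the tray's near side at column ~180, with mug at (257,155).

```bash
cat > h.py <<'E'
import numpy as np,cv2
from scipy.spatial.transform import Rotation as R
def cloud(s):
    K=s["camera_matrix"];z=s["z_map"];v,u=np.mgrid[:420,:560]
    p=np.stack([(u-K[0,2])/K[0,0]*z,(v-K[1,2])/K[1,1]*z,z],-1)
    P=p@R.from_quat(s["attitude"]).as_matrix().T+s["xyz"]; P[z<=0]=np.nan
    return P
def hsv(s): return cv2.cvtColor(np.ascontiguousarray(s["img"]),cv2.COLOR_RGB2HSV)
def rect(P,m):
    r=cv2.minAreaRect(P[m][:,:2].astype(np.float32)); return [np.round(x,1) for x in r]
E
python3 - <<'E'
from h import *
top=dict(np.load("top0.npz"));sc=dict(np.load("scene0.npz"))
for n,s in(("top",top),("scene",sc)):
    P=cloud(s);H=hsv(s);h,S,V=[H[...,i] for i in range(3)]
    z=P[...,2]
    tab=(abs(z)<15);print(n,"table",np.nanmedian(z[tab]))
    for nm,lo,hi in(("yel",24,34),("blue",105,125)):
        m=(h>=lo)&(h<=hi)&(S>150)&(V>80)&(z>168)&(z<192)&(abs(P[...,1])<250)
        print(nm,m.sum(),rect(P,m),np.median(z[m]))
    m=(h>45)&(h<95)&(S>60)&(z>80)&(z<100)&(P[...,1]>200);print("case",m.sum(),rect(P,m),np.median(z[m]))
    # face line: min y per x bin
    q=P[m];b=np.round(q[:,0]/10)
    xs=[(k*10,np.percentile(q[b==k][:,1],3)) for k in np.unique(b) if (b==k).sum()>3]
    xs=np.array(xs);f=np.polyfit(xs[2:-2,0],xs[2:-2,1],1);print("slope",f,np.degrees(np.arctan(f[0])),np.round(xs[::5]))
    # tall blobs
    m=(z>40)&(z<400)&(P[...,1]<330)&(P[...,0]>250)&(P[...,0]<1000)
    c,L=cv2.connectedComponents(m.astype(np.uint8))
    for i in range(1,c):
        k=L==i
        if k.sum()>80: print(k.sum(),rect(P,k),"zmax",np.percentile(z[k],98).round())
E
```

```text
top table 0.7557481933333747
yel 598 [array([ 617.6, -127.8]), array([97.9, 44.6]), np.float64(3.0)] 180.25782327843683
blue 589 [array([ 453.9, -136.3]), array([95.9, 42.5]), np.float64(2.5)] 180.5345799352931
case 1671 [array([543.9, 412. ]), array([398.9, 273.2]), np.float64(0.3)] 89.85642388490214
slope [5.83745916e-03 2.73579250e+02] 0.3344579737579442 [[340. 367.]
 [390. 276.]
 [440. 277.]
 [490. 276.]
 [540. 277.]
 [590. 278.]
 [640. 277.]
 [690. 278.]
 [740. 285.]]
4431 [array([ 847.6, -447.7]), array([161.3, 222.8]), np.float64(4.6)] zmax 113.0
3778 [array([859.5, 240.1]), array([189.7, 170.1]), np.float64(85.9)] zmax 102.0
539 [array([ 774.6, -188.3]), array([65.7, 65. ]), np.float64(26.2)] zmax 114.0
375 [array([766.1,  52.5]), array([103.4,  80.2]), np.float64(89.9)] zmax 98.0
7777 [array([ 618.3, -657.1]), array([260.6, 204.7]), np.float64(5.6)] zmax 190.0
2551 [array([545.3, 302.5]), array([400.8,  55.3]), np.float64(0.1)] zmax 93.0
1237 [array([ 654.3, -368.3]), array([ 64.5, 218.7]), np.float64(0.2)] zmax 184.0
861 [array([ 618.7, -127.4]), array([100.3,  46.7]), np.f
[... 1101 characters left out ...]
, array([402.5,  57.2]), np.float64(0.0)] zmax 92.0
1173 [array([ 520.6, -276.7]), array([103.9,  50.2]), np.float64(60.2)] zmax 183.0
7277 [array([ 621.4, -659.4]), array([264.1, 204.9]), np.float64(5.9)] zmax 189.0
1386 [array([ 659.6, -314.3]), array([ 51. , 101.2]), np.float64(12.8)] zmax 183.0
267 [array([ 653.6, -444.6]), array([68.4, 38.2]), np.float64(69.4)] zmax 64.0
526 [array([769.2,  48.9]), array([101.5,  81. ]), np.float64(86.0)] zmax 97.0
632 [array([ 785.1, -190.8]), array([65.6, 65.8]), np.float64(58.6)] zmax 113.0
5070 [array([ 851.2, -449.3]), array([162.7, 223.3]), np.float64(4.2)] zmax 112.0
4559 [array([865.4, 241.6]), array([193.2, 171. ]), np.float64(84.2)] zmax 101.0
```

```bash
cat > plan.py <<'E'
import sys,numpy as np
from scipy.spatial.transform import Rotation as R
from cell import read_state
def plan(wps,yaw,n_rot):  # wps: [(xyz, rows)], yaw deg of tool x at the end
    s=read_state();p=s["tool_pos"];r=R.from_quat(s["eef_rot"]);x=r.as_matrix()[:,0]
    c=np.cos(np.radians(yaw));q=np.sin(np.radians(yaw))
    G=R.from_matrix(np.array([[c,q,0],[q,-c,0],[0,0,-1]]))
    step=(r.inv()*G).as_rotvec()/n_rot;i=0
    print("yaw now",np.degrees(np.arctan2(x[1],x[0])).round(1),p.round(1))
    for w,n in wps:
        d=(np.array(w)-p)/n;p=np.array(w,float)
        for _ in range(n):
            t=r.inv().apply(d)/1000
            a=np.degrees(step) if i<n_rot else np.zeros(3)
            print(*np.round(t,4),*np.round(a,2));r=r*R.from_rotvec(np.radians(a));i+=1
        print("--")
E
python3 - <<'E'
from plan import *
plan([((400,220,245),12),((623,-196,245),13),((623,-196,155),4)],93,12)
E
```

```text
yaw now 161.5 [206.1 616.1 230.7]
-0.0258 -0.0262 -0.0012 -0.0 0.0 5.71
-0.0283 -0.0235 -0.0012 -0.0 0.0 5.71
-0.0305 -0.0206 -0.0012 -0.0 0.0 5.71
-0.0324 -0.0174 -0.0012 -0.0 0.0 5.71
-0.0339 -0.0141 -0.0012 -0.0 0.0 5.71
-0.0352 -0.0107 -0.0012 -0.0 0.0 5.71
-0.0361 -0.0071 -0.0012 -0.0 0.0 5.71
-0.0366 -0.0035 -0.0012 -0.0 0.0 5.71
-0.0368 0.0002 -0.0012 -0.0 0.0 5.71
-0.0366 0.0038 -0.0012 -0.0 0.0 5.71
-0.036 0.0074 -0.0012 -0.0 0.0 5.71
-0.0351 0.011 -0.0012 -0.0 0.0 5.71
--
-0.0329 0.0155 0.0 0.0 0.0 0.0
-0.0329 0.0155 0.0 0.0 0.0 0.0
-0.0329 0.0155 0.0 0.0 0.0 0.0
-0.0329 0.0155 0.0 0.0 0.0 0.0
-0.0329 0.0155 0.0 0.0 0.0 0.0
-0.0329 0.0155 0.0 0.0 0.0 0.0
-0.0329 0.0155 0.0 0.0 0.0 0.0
-0.0329 0.0155 0.0 0.0 0.0 0.0
-0.0329 0.0155 0.0 0.0 0.0 0.0
-0.0329 0.0155 0.0 0.0 0.0 0.0
-0.0329 0.0155 0.0 0.0 0.0 0.0
-0.0329 0.0155 0.0 0.0 0.0 0.0
-0.0329 0.0155 0.0 0.0 0.0 0.0
--
0.0 -0.0 0.0225 0.0 0.0 0.0
0.0 -0.0 0.0225 0.0 0.0 0.0
0.0 -0.0 0.0225 0.0 0.0 0.0
0.0 -0.0 0.0225 0.0 0.0 0.0
--
```

```bash
python3 -m crank '0.05 -0.026 -0.026 -0.002 0 0 5.7; 0.05 -0.028 -0.0235 -0.002 0 0 5.7; 0.05 -0.0305 -0.0205 -0.002 0 0 5.7; 0.05 -0.0325 -0.0175 -0.002 0 0 5.7; 0.05 -0.034 -0.014 -0.002 0 0 5.7'
python3 -m crank '0.05 -0.035 -0.0105 -0.002 0 0 5.7; 0.05 -0.036 -0.007 -0.002 0 0 5.7; 0.05 -0.0365 -0.0035 -0.002 0 0 5.7; 0.05 -0.037 0 -0.001 0 0 5.7; 0.05 -0.0365 0.004 0 0 0 5.7'
python3 -m crank '0.05 -0.036 0.0075 0 0 0 5.7; 0.05 -0.035 0.011 0 0 0 5.7; 0.05 -0.033 0.0155 0 0 0 0; 0.05 -0.033 0.0155 0 0 0 0; 0.05 -0.033 0.0155 0 0 0 0'
python3 -c "
from plan import *
plan([((623,-196,245),10)],93,1)" | head -3
```

```text
time: 0.52
tool_pos: [287.4, 449.8, 241.1]
eef_rot: [0.401, 0.916, -0.0, -0.0]
ft_force: [0.4, -0.6, 0.6]
opening: 49.9
finger_force: 0.0
time: 0.93
tool_pos: [368.7, 285.1, 248.4]
eef_rot: [0.614, 0.789, 0.0, 0.0]
ft_force: [1.0, -0.1, 1.4]
opening: 50.1
finger_force: 0.0
time: 1.35
tool_pos: [453.0, 122.8, 248.3]
eef_rot: [0.688, 0.726, -0.0, -0.0]
ft_force: [0.5, 0.1, -0.7]
opening: 50.1
finger_force: 0.0
yaw now 93.1 [453.  122.8 248.3]
-0.0328 0.0152 0.0003 -0.0 -0.0 0.1
-0.0327 0.0153 0.0003 0.0 0.0 0.0
```

```bash
python3 -m crank '0.05 -0.033 0.0155 0 0 0 0; 0.05 -0.033 0.0155 0 0 0 0; 0.05 -0.033 0.0155 0 0 0 0; 0.05 -0.033 0.0155 0 0 0 0; 0.05 -0.033 0.0155 0 0 0 0'
python3 -m crank '0.05 -0.033 0.0155 0 0 0 0; 0.05 -0.033 0.0155 0 0 0 0; 0.05 -0.033 0.0155 0 0 0 0; 0.05 -0.033 0.0155 0 0 0 0; 0.05 -0.033 0.0145 0 0 0 0'
python3 -m crank '0.05 0 0 0.025 0 0 0; 0.05 0 0 0.025 0 0 0; 0.05 0 0 0.025 0 0 0; 0.05 0 0 0.018 0 0 0; 0.05 0 0 0 0 0 0'
```

```text
time: 1.77
tool_pos: [539.3, -37.8, 248.1]
eef_rot: [0.688, 0.726, -0.0, -0.0]
ft_force: [1.8, 1.0, 0.4]
opening: 50.2
finger_force: 0.0
time: 2.18
tool_pos: [624.7, -198.3, 247.9]
eef_rot: [0.688, 0.726, -0.0, -0.0]
ft_force: [0.7, 0.3, 0.1]
opening: 50.3
finger_force: 0.0
time: 2.6
tool_pos: [621.9, -195.9, 151.1]
eef_rot: [0.688, 0.726, -0.001, -0.003]
ft_force: [-1.5, 0.3, -1.1]
opening: 50.1
finger_force: 0.0
```

Run:
```python
from cell import *
import cv2
s=snapshot("scene");cv2.imwrite("pics/a.png",cv2.resize(s["img"][120:300,120:340,::-1],None,fx=3,fy=3))
```

```text
(no output)
```

View pics/a.png

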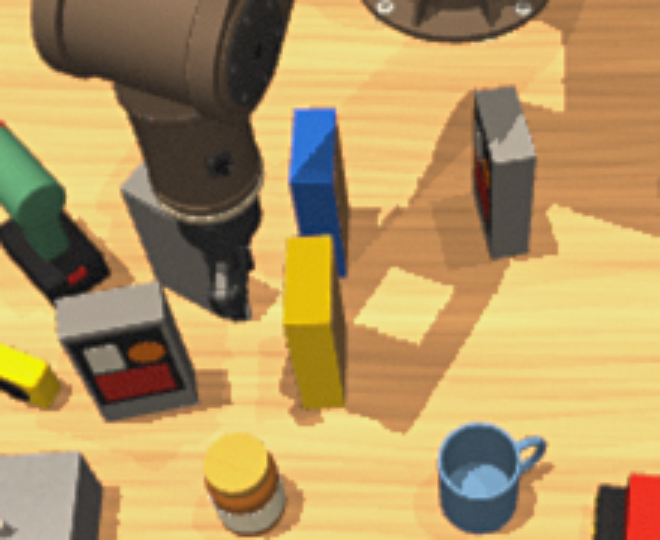

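The closed-in view shows the fingers at crop (235,290), just left of the upright yellow carton's picture face (300,330), all others standing. Now push.

```bash
python3 -m crank '0.05 0.01 0 0 0 0 0; 0.05 0.01 0 0 0 0 0; 0.05 0.008 0 0 0 0 0; 0.05 0.008 0 0 0 0 0; 0.05 0.008 0 0 0 0 0'
python3 -m crank '0.05 0.008 0 0 0 0 0; 0.05 0.008 0 0 0 0 0; 0.05 0.008 0 0 0 0 0; 0.05 0.008 0 0 0 0 0'
python3 - <<'E'
from h import *
from cell import *
s=snapshot("scene");P=cloud(s);H=hsv(s);z=P[...,2]
m=(H[...,0]>=24)&(H[...,0]<=34)&(H[...,1]>150)&(P[...,0]>550)&(P[...,0]<700)&(abs(P[...,1])<200)&(z>10)
q=P[m];n=0
print(m.sum(),q.min(0),q.max(0))
E
```

```text
time: 3.07
tool_pos: [622.3, -151.5, 156.3]
eef_rot: [0.687, 0.726, 0.0, 0.001]
ft_force: [0.5, -0.6, 0.1]
opening: 50.3
finger_force: 0.2
time: 3.4
tool_pos: [620.1, -119.8, 155.3]
eef_rot: [0.688, 0.726, 0.0, -0.0]
ft_force: [-1.0, 0.3, 0.7]
opening: 49.9
finger_force: 0.0
586 [ 570.15786799 -143.92847469   10.67883117] [672.5545478  -58.69484791 188.72420978]
```

```bash
python3 -m crank '0.05 0.008 0 0 0 0 0; 0.05 0.008 0 0 0 0 0; 0.05 0.006 0 0 0 0 0; 0.05 0 0 0 0 0 0; 0.05 -0.02 0 0 0 0 0'
python3 -m crank '0.05 -0.03 0 0 0 0 0; 0.05 -0.02 0 0 0 0 0; 0.05 0 0 0 0 0 0; 0.05 0 0 0 0 0 0; 0.05 0 0 0 0 0 0'
python3 - <<'E'
from h import *
from cell import *
s=snapshot("scene");P=cloud(s);z=P[...,2];cv2.imwrite("pics/b.png",cv2.resize(s["img"][120:300,120:450,::-1],None,fx=2,fy=2))
m=(z>38)&(z<52)&(P[...,0]>540)&(P[...,0]<705)&(P[...,1]>-115)&(P[...,1]<200)
print(m.sum(),rect(P,m),np.median(z[m]))
E
```

```text
time: 3.87
tool_pos: [619.9, -116.0, 155.3]
eef_rot: [0.687, 0.727, 0.0, -0.0]
ft_force: [0.3, 0.8, 0.3]
opening: 50.0
finger_force: 0.0
time: 4.28
tool_pos: [622.6, -168.4, 155.1]
eef_rot: [0.688, 0.726, -0.0, -0.0]
ft_force: [-0.3, -0.4, 0.5]
opening: 50.0
finger_force: 0.0
1599 [array([615. , -14.7]), array([104.1, 181. ]), np.float64(2.0)] 45.40179309674727
```

View pics/b.png

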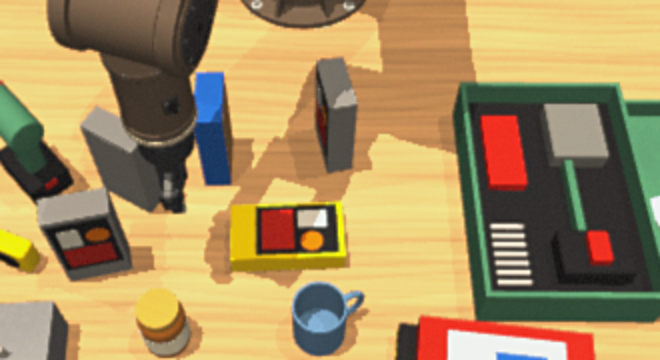

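The view shows the carton flat, picture up, at crop (288,235); blue carton and the rest still standing. Next I'll lower behind its foot end, square to the case.

```bash
python3 -m crank '0.05 0.012 0.002 0.02 0 0 2.7; 0.05 0.005 0.002 0.03 0 0 0; 0.05 0 0 0.035 0 0 0; 0.05 0 0 0.03 0 0 0; 0.05 0 0 0.019 0 0 0'
python3 -m crank '0.05 0.01 0 0 0 0 0; 0.05 0.01 0 0 0 0 0; 0.05 0.008 0 0 0 0 0; 0.05 0.008 0 0 0 0 0; 0.05 0.008 0 0 0 0 0'
python3 -c "
from plan import *
plan([((620,60,20),15)],90.4,1)" | head -2
```

```text
time: 4.75
tool_pos: [624.7, -149.9, 18.5]
eef_rot: [0.704, 0.71, -0.001, -0.001]
ft_force: [-1.2, 0.0, -0.3]
opening: 50.0
finger_force: 0.0
time: 5.17
tool_pos: [626.8, -106.5, 23.0]
eef_rot: [0.704, 0.71, 0.001, 0.001]
ft_force: [-0.8, -2.0, 1.6]
opening: 50.1
finger_force: 1.3
yaw now 90.5 [ 626.8 -106.5   23. ]
0.0111 -0.0004 0.0002 0.14 0.04 0.06
```

```bash
python3 -m crank '0.05 0.01 -0.0005 0 0 0 0; 0.05 0.01 -0.0005 0 0 0 0; 0.05 0.01 -0.0005 0 0 0 0; 0.05 0.01 -0.0005 0 0 0 0; 0.05 0.01 -0.0005 0 0 0 0'
python3 -m crank '0.05 0.01 0 0 0 0 0; 0.05 0.01 0 0 0 0 0; 0.05 0.01 0 0 0 0 0; 0.05 0.01 0 0 0 0 0; 0.05 0.01 0 0 0 0 0'
python3 -m crank '0.05 0.01 0 0 0 0 0; 0.05 0.01 0 0 0 0 0; 0.05 0.01 0 0 0 0 0; 0.05 0.01 0 0 0 0 0; 0.05 0.01 0 0 0 0 0'
python3 - <<'E'
from h import *
from cell import *
for n in("scene","top"):
    s=snapshot(n);P=cloud(s);z=P[...,2]
    m=(z>38)&(z<52)&(P[...,0]>540)&(P[...,0]<705)&(P[...,1]>30)&(P[...,1]<272)
    print(m.sum(),rect(P,m),np.percentile(P[m][:,1],99))
    cv2.imwrite(f"pics/c{n}.png",s["img"][:,:,::-1])
E
```

```text
time: 5.58
tool_pos: [622.9, -56.5, 21.4]
eef_rot: [0.705, 0.71, 0.0, 0.0]
ft_force: [1.3, -2.2, 1.8]
opening: 50.0
finger_force: 1.3
time: 6.0
tool_pos: [622.5, -6.5, 21.2]
eef_rot: [0.705, 0.71, -0.0, -0.0]
ft_force: [0.1, -2.2, 1.8]
opening: 50.3
finger_force: 1.3
time: 6.42
tool_pos: [622.2, 43.5, 21.3]
eef_rot: [0.705, 0.71, -0.0, -0.0]
ft_force: [0.5, -2.0, 1.4]
opening: 50.1
finger_force: 1.1
1517 [array([615.2, 146. ]), array([177. , 101.8]), np.float64(90.0)] 232.67152858809246
331 [array([611.8, 178.4]), array([117.8, 100.1]), np.float64(89.6)] 237.23856890024433
```

```bash
python3 -m crank '0.05 0.009 0 0 0 0 0; 0.05 0.008 0 0 0 0 0; 0.05 0.007 0 0 0 0 0; 0.05 0.005 0 0 0 0 0; 0.05 0.003 0 0 0 0 0'
python3 -m crank '0.05 0.002 0 0 0 0 0; 0.05 0.002 0 0 0 0 0'
python3 -m crank '0.05 0.0015 0 0 0 0 0; 0.05 0.0015 0 0 0 0 0'
```

```text
time: 6.93
tool_pos: [621.9, 75.3, 21.2]
eef_rot: [0.704, 0.71, -0.0, -0.0]
ft_force: [-0.1, -2.0, -0.7]
opening: 49.8
finger_force: 0.7
time: 7.1
tool_pos: [621.9, 78.6, 21.3]
eef_rot: [0.705, 0.71, -0.0, -0.0]
ft_force: [0.1, -1.1, -2.0]
opening: 50.2
finger_force: 0.7
time: 7.27
tool_pos: [622.0, 81.4, 21.3]
eef_rot: [0.705, 0.71, -0.0, 0.0]
ft_force: [-0.6, -0.6, -1.3]
opening: 50.3
finger_force: 0.7
```

```bash
python3 -m crank '0.05 0.0015 0 0 0 0 0; 0.05 0.0015 0 0 0 0 0'
python3 -m crank '0.05 0.0015 0 0 0 0 0; 0.05 0.0015 0 0 0 0 0'
```

```text
time: 7.43
tool_pos: [621.9, 84.4, 21.3]
eef_rot: [0.705, 0.71, -0.0, 0.0]
ft_force: [-2.0, -22.1, 0.1]
opening: 50.1
finger_force: 11.4
time: 7.6
tool_pos: [621.8, 84.5, 21.3]
eef_rot: [0.704, 0.71, -0.001, 0.001]
ft_force: [1.2, -49.4, 2.8]
opening: 50.0
finger_force: 25.1
```

```bash
python3 -m crank '0.05 -0.002 0 0 0 0 0; 0.05 -0.002 0 0 0 0 0; 0.05 -0.004 0 0 0 0 0; 0.05 -0.015 0 0 0 0 0; 0.05 -0.03 0 0 0 0 0'
python3 -m crank '0.05 -0.03 0 -0.02 0 0 0; 0.05 -0.03 0 -0.04 0 0 0; 0.05 -0.02 0 -0.04 0 0 0; 0.05 0 0 -0.04 0 0 0; 0.05 0 0 -0.04 0 0 0'
python3 - <<'E'
from h import *
from cell import *
for n in("scene","top"):
    s=snapshot(n);P=cloud(s);z=P[...,2];H=hsv(s)
    m=(z>38)&(z<52)&(P[...,0]>540)&(P[...,0]<705)&(P[...,1]>30)&(P[...,1]<300)
    q=P[m];b=np.round(q[:,0]/10)
    e=np.array([(k*10,q[b==k][:,1].min(),q[b==k][:,1].max()) for k in np.unique(b) if (b==k).sum()>5])
    print(n,m.sum(),rect(P,m),"\n",e.round(0).T)
    if n=="scene": cv2.imwrite("pics/d.png",cv2.resize(s["img"][100:310,100:480,::-1],None,fx=2,fy=2))
E
```

```text
time: 8.02
tool_pos: [622.4, 35.7, 21.3]
eef_rot: [0.704, 0.711, 0.0, 0.0]
ft_force: [0.0, -0.1, 0.3]
opening: 49.9
finger_force: 0.0
time: 8.43
tool_pos: [622.2, -41.2, 193.6]
eef_rot: [0.705, 0.709, -0.0, -0.0]
ft_force: [1.4, -1.4, -1.1]
opening: 49.8
finger_force: 0.0
scene 1724 [array([622.5, 197.5]), array([204.7, 164.7]), np.float64(90.0)] 
 [[560. 570. 580. 590. 600. 610. 620. 630. 640. 650. 660. 670. 690. 700.]
 [129.  96.  96.  96.  96.  96.  95.  95.  98.  98.  98. 101. 275. 275.]
 [299. 299. 299. 300. 298. 299. 300. 298. 300. 300. 298. 300. 298. 300.]]
top 2066 [array([621.8, 198.3]), array([203.2, 163.5]), np.float64(90.0)] 
 [[550. 560. 570. 580. 590. 600. 610. 620. 630. 640. 650. 660. 670. 680.
  690. 700.]
 [276. 106. 100.  99.  97.  99.  99.  99.  98.  98.  98.  98. 278. 277.
  277. 277.]
 [300. 300. 300. 300. 300. 300. 300. 300. 278. 300. 300. 299. 300. 300.
  300. 300.]]
```

View pics/d.png

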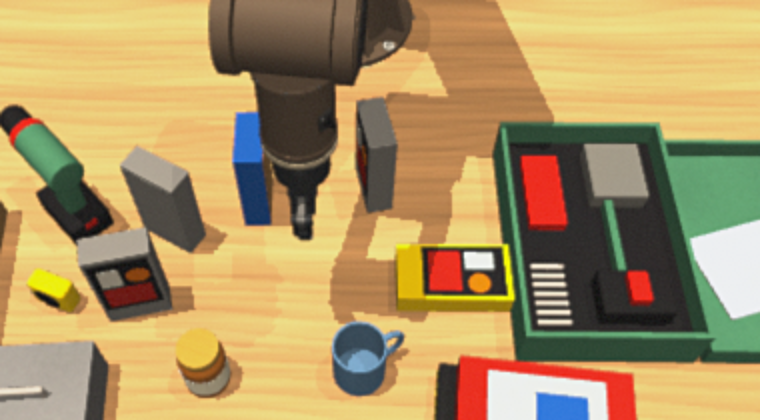

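The view shows the carton flat, picture up, its top edge at crop (512,275) against the case's side, square; everything else stands as before.

```bash
python3 -m crank '0.05 0 0 0 0 0 0; 0.05 0 0 0 0 0 0; 0.05 0 0 0 0 0 0' && python3 -c "from cell import *;print(finish_job())"
```

```text
time: 8.78
tool_pos: [621.9, -39.2, 190.5]
eef_rot: [0.705, 0.71, -0.001, -0.001]
ft_force: [0.9, 0.4, -0.3]
opening: 50.4
finger_force: 0.0
the job is handed in; nothing more can be done
None
```

The yellow-edged carton was tipped onto its back with its picture up and pushed square against the case's long side (gap about 1 mm by camera); nothing else appeared to have moved in the last picture, and the job was handed in at about 8.8 s.

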